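# Unscrew the left-handed wing screw of the slicer

## Task

The slicing disc of the white vegetable slicer has to come off for washing. Unscrew its red wing screw, which has a left-hand thread and so loosens the opposite way from normal: turn it clockwise as seen from above, about a quarter turn, until its lugs come out from under the collar, then lift it straight out and leave it in the steel tray. Do not turn the black wing screw on the blue machine.

Things in the scene. Friction and masses are not known exactly. Their poses are not given: they have to be found in the camera images.
- red_screw: red plastic wing screw (about 60 g), loose, held only by the slicer's collar. Origin: centre of its underside; z up. Wing to grip from above: upright bar 52 mm long (x), 14 thick (y), from 20 to 58 mm above the origin. Below: round neck 35 mm across; two lugs along x at 0 to 6 mm, 62 mm tip to tip, 14 wide, under the collar. Starts tight: its x 0 to 0.2 rad clockwise of the slicer's x.
- slicer: white slicer, fixed: round, 196 mm across; steel disc on top 119 mm above the table. Origin under its centre, on the table; z up. A collar 78 mm across and 15 high on the disc covers the screw's lugs. Seen from above the tight screw is stopped anticlockwise; its lugs are clear when turned 65 to 130 deg clockwise of the slicer's x; 80 deg from any start frees it. Turns easily, under 0.1 N m.
- tray: the empty square stainless tray between the two machines, loose, 700 g, 180 by 180 mm and 35 mm high, walls and floor about 4 mm thick. Origin under its centre, on the table, z up.
- black_screw (a joint): turn (rad, 0 at the start, positive anticlockwise from above) of the black wing screw on the blue machine, to be left alone. It turns easily. Blue machine and black screw have the size and shape of the slicer and red screw, and stand on the other side of the tray.

How it is judged:
By the outcome, as a careful person would: the job done as asked, in the order asked, and still so for the second after the job is handed in, with the robot touching nothing.
It also fails if it takes over 42 s, if anything falls off the work surface, if the arm or the gripper's body presses on something with over 40 N, if the wrist force passes 120 N, or if a joint passes its speed limit or range.

## Robot

A 6-joint arm with a two-finger parallel gripper is mounted at the origin on the work surface. World frame = base frame: x ahead of the robot, y to its left, z up, the work surface at z = 0. Lengths are in m, angles in rad, forces in N, time in s.
With the tool pointing down it reaches from about 0.35 to 0.85 m from the base axis. Payload 8.1 kg.
Tool frame: the origin (TCP) lies at the very end of the fingers, on their centre line; the grasp point (between the pads) lies 19 mm behind it; z points along the fingers, x is the direction in which the jaws open and shut, and the axes are right-handed (so a half turn about z gives the same grasp; the last joint's range is limited). The gripper opens to 93 mm and grips with 3 to 60 N. Pads are 15 mm wide; open, the fingers measure 128 mm over their backs; the gripper's body (75 mm by 188 mm) begins 65 mm behind the grasp point.
Start: joints at [1.051, 0.13, 1.488, -0, 1.523, -0.085], TCP at [0.253, 0.544, 0.219] pointing down, gripper open.
Joint ranges: [-2.96, 2.96], [-0.89, 2.26], [0.02, 2.5], [-1.34, 4.48], [0, 2.73], [-2.66, 2.66]. Speed limits (rad/s): [2.39, 2.39, 2.79, 3.14, 3.14, 3.14].

## Interface

Orientations are given as a rotation vector (axis times angle).
In Python, from plant import robot gives the robot as it stands. The module is installed in compiled form; this text tells all that it offers.
- The arm moves only by the tool jog_arm, never from a script. Its argument "commands" is one flat list of numbers, 5 for each row, row after row: the gripper's target within -1 to 1 (shut at 1, half-way at 0, fully open at -1), then the shift along the tool's x, y, z in m, then the turn about the tool's z in degrees. A call has 1 to 20 rows; each row shifts and turns the commanded pose from where the row before left it, along the tool's axes as they then stand; what a row does not reach is not made up. A row lasts 1/12 s, in which the tool goes at most 41.7 mm and 7.16 degrees, less where a joint would pass 70% of its speed; a pose out of reach is approached as far as the arm can. A call is refused whole if a number of a shift passes 0.0417 or a number of a turn 7.16, either way. A call with a gripper value outside its range is refused whole. The fingers move at their own pace and stop on an object; "grip_force" is the grip in N (left out, the last holds). Time passes only in rows, so rows that do not move let the fingers close. It gives the time, the measured TCP pose, the force and the opening at its end, in the units of the state.
- robot.read_state(): the state, without advancing time (a new reading comes with each control period).
- robot.read_camera(name): name is "scene" or "side" or "wrist"; returns a dict with "img" (420x560x3 uint8, blue, green, red), "vfov" (degrees; the focal length in pixels is half the picture's height over the tangent of half this angle, whatever the lens; pixels are square), "cx", "cy" (the principal point, pixels), "k1" (the pictures are not rectified: a ray, as slopes to the right and down, at radius r is drawn at 1 + k1 r^2 times it, then the intrinsics apply), "extrinsics" (4x4, takes a point from world to camera coordinates). Camera axes: x right, y down, z forward; pixel columns grow to the right and rows downward; lengths in m; the calibration is good to about 2 mm. A picture is of the moment at which its call begins. There is no depth.
- robot.close_job(): hands the job in, once; it reports no verdict.
Trained networks look in a picture, given as the dict that the camera call returned (one of the last four; its "shot" number tells which), for a name from the list of things; names that differ only in an ending like _2 or _b are one class to them, and where a whole thing is asked for, a point or a joint stands for the part that bears it (a point fixed in the world has none). Each returns a list of dicts, best first, with "score" (0 to 1); they miss things now and then, are a little off and sometimes report something else, mostly with a low value. They report only what shows in the picture. A call takes as long as a camera call.
- robot.recognise(thing, picture): "box" ([centre column, centre row, width, height] as shares, 0 to 1, of the picture: columns of its width, rows of its height, round what is visible of it).
- robot.pinpoint(thing, picture): "position" ([row, column] as shares, 0 to 1, of the picture: columns of its width, rows of its height: a listed point, or the origin of a listed thing).
The state is a dict: "t": time; "q": joint angles; "dq": joint speeds; "joint_torque": joint torques, N m; "tool_pos": TCP position; "orientation": TCP orientation; "force": force on the tool from outside, world axes, zero at the start; "wrist_torque": the same for the moment, N m; "opening": finger opening in m.
Only numpy, scipy, OpenCV 4.12 (cv2) and the standard library are available. Lean on these libraries where they do the work, as an engineer would, in place of code of your own. Each camera call takes 0.05 s, during which the arm holds its last target.

## Working session

There is one attempt and no reset: what is moved stays moved. The work goes in short steps, Python scripts to look and compute and a tool call to move; the robot and the scene stay as the last step left them, time stands still between calls to the robot, and variables do not carry over. Pictures are saved under pics/ and viewed, and the job is handed in when it is done.

Besides the shell and the picture viewer there is one more tool, called as name(argument=value, ...) on one line, values as JSON. jog_arm: Moves the arm, as the interface text tells. Its arguments: {"type":"object","properties":{"commands":{"type":"array"},"grip_force":{"type":"number"}},"required":["commands"]}

```bash
mkdir -p pics; cat > h.py <<'E'
import numpy as np, cv2
from plant import robot
from scipy.spatial.transform import Rotation as R
def shot(cam,name):
    p=robot.read_camera(cam); cv2.imwrite(f'pics/{name}.png',p['img']); return p
def K(p):
    f=p['img'].shape[0]/2/np.tan(np.radians(p['vfov'])/2)
    return f
def ray(p,u,v):
    f=K(p); d=np.array([(u-p['cx'])/f,(v-p['cy'])/f]); s=d.copy()
    for _ in range(30): s=d/(1+p['k1']*(s@s))
    E=np.array(p['extrinsics']); Rm=E[:3,:3]; o=-Rm.T@E[:3,3]
    return o,Rm.T@np.array([s[0],s[1],1])
def atz(p,u,v,z):
    o,d=ray(p,u,v); return o+d*(z-o[2])/d[2]
def proj(p,X):
    E=np.array(p['extrinsics']); c=E[:3,:3]@np.array(X)+E[:3,3]; s=c[:2]/c[2]; s=s*(1+p['k1']*(s@s)); return s*K(p)+[p['cx'],p['cy']]
E
python3 - <<'E'
from h import *
np.set_printoptions(precision=4,suppress=True)
for c in ['scene','side','wrist']:
    p=shot(c,c+'0'); print(c,p['vfov'],p['k1'],p['cx'],p['cy'],-np.array(p['extrinsics'])[:3,:3].T@np.array(p['extrinsics'])[:3,3])
    for t,z in [('red_screw',.12),('slicer',0),('tray',0),('black_screw',.12)]:
        for r in robot.recognise(t,p)[:2]:
            print(t,'box',np.array(r['box'])*[560,420,560,420],round(r['score'],2))
        for r in robot.pinpoint(t,p)[:2]:
            v,u=np.array(r['position'])*[420,560]; print(t,'pt',u,v,round(r['score'],2),atz(p,u,v,z))
print(robot.read_state())
E
```

```text
scene 42.2475103585661 -0.04246319358362451 281.1651686868337 212.0188888425198 [1.3777 0.6474 0.7538]
red_screw box [391.664 229.11   16.296  28.182] 0.86
red_screw pt 385.224 243.516 0.84 [0.494  0.2591 0.12  ]
slicer box [384.888 271.236  90.384  93.702] 0.73
slicer pt 383.096 288.12 0.97 [0.4875 0.2639 0.    ]
tray box [254.128 264.894 103.376  68.586] 0.61
tray pt 253.4 265.398 0.64 [ 0.5931 -0.0186  0.    ]
black_screw box [183.064 171.696  15.512  23.982] 0.65Traceback (most recent call last):
  File "<stdin>", line 8, in <module>
ValueError: it knows: red_screw, slicer, tray
```

```bash
python3 - <<'E'
from h import *
np.set_printoptions(precision=4,suppress=True)
for c in ['side','wrist']:
    p=shot(c,c+'0'); print(c,p['vfov'],p['k1'],p['cx'],p['cy'],-np.array(p['extrinsics'])[:3,:3].T@np.array(p['extrinsics'])[:3,3])
    for t,z in [('red_screw',.12),('slicer',0),('tray',0)]:
        for r in robot.recognise(t,p)[:2]:
            print(t,'box',np.array(r['box'])*[560,420,560,420],round(r['score'],2))
        for r in robot.pinpoint(t,p)[:2]:
            v,u=np.array(r['position'])*[420,560]; print(t,'pt',u,v,round(r['score'],2),atz(p,u,v,z))
print(robot.read_state())
E
```

```text
side 48.59865822845431 -0.014504275324235002 273.8427915335894 208.5957025257138 [ 0.1655 -0.6485  0.5759]
red_screw box [187.88  141.456  25.816  34.104] 0.62
red_screw pt 188.72 151.2 0.96 [0.4829 0.2749 0.12  ]
slicer box [191.184 180.852  87.416  85.092] 0.98
slicer pt 191.184 197.82 0.68 [0.475  0.2731 0.    ]
tray box [299.376 242.802 123.2    88.2  ] 0.66
tray pt 300.496 244.01999999999998 0.96 [ 0.5982 -0.0151  0.    ]
wrist 66.0353299217422 -0.04281526032926464 272.4800181555181 211.42545696977172 [0.1883 0.5738 0.3842]
slicer box [175.28  370.02  106.4    47.796] 0.89
slicer pt 166.09599999999998 399.0 0.55 [0.4759 0.2653 0.    ]
{'t': 1.1, 'q': array([ 1.0506,  0.1304,  1.4882,  0.    ,  1.523 , -0.0854]), 'dq': array([-0.0008,  0.0003, -0.0005,  0.    ,  0.0021,  0.0001]), 'joint_torque': array([  0.0005, -55.9773, -49.2063,   0.0768,   0.0228,   0.    ]), 'tool_pos': array([0.2527, 0.5442, 0.2186]), 'orientation': array([ 2.6483,  1.69  , -0.    ]), 'force': array([ 0.0706, -0.0579,  0.3109]), 'wrist_torque': array([-0.0203, -0.0224, -0.001 ]), 'opening': 0.09300117107740347}
```

View pics/scene0.png

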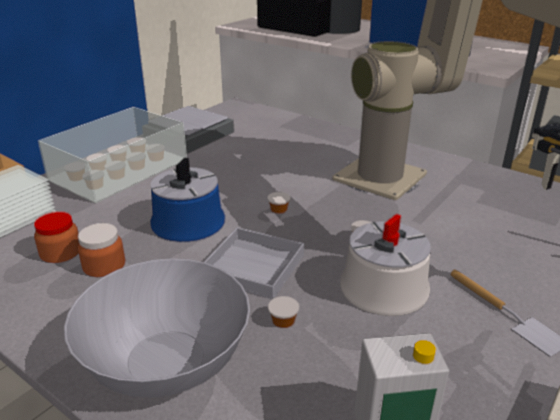

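```bash
sleep 1
python3 - <<'E'
import cv2
a=cv2.imread('pics/scene0.png')[200:310,330:450]; b=cv2.imread('pics/side0.png')[110:230,135:255]
a=cv2.resize(a,(400,367),interpolation=3); b=cv2.resize(b,(367,367),interpolation=3)
cv2.imwrite('pics/crop0.png',cv2.hconcat([a,b]))
E
```

```text
(no output)
```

View pics/crop0.png

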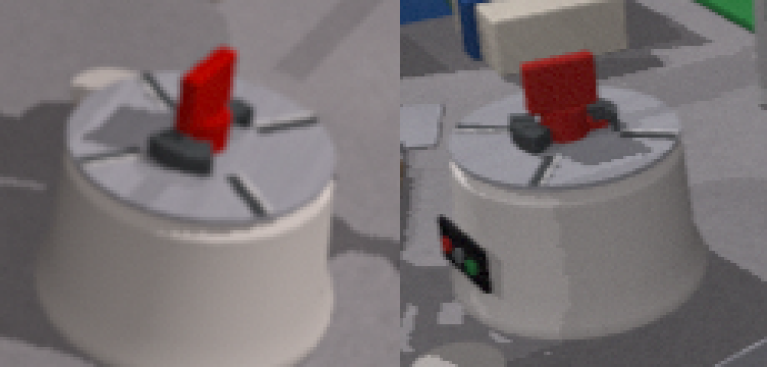

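View pics/wrist0.png

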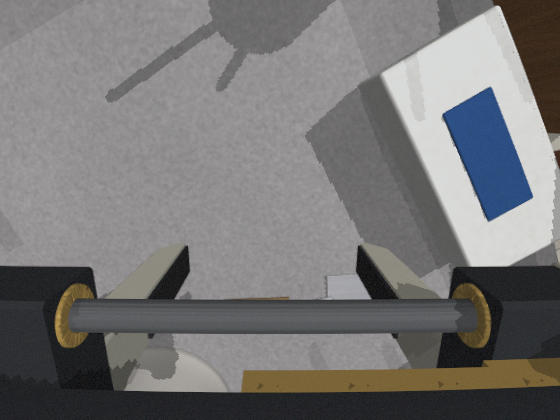

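View pics/side0.png

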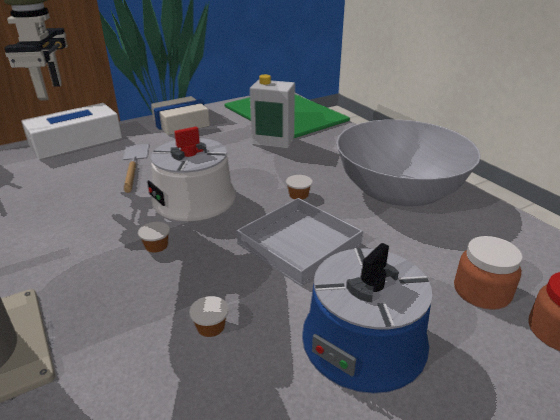

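```bash
cat >> h.py <<'E'
from scipy.optimize import minimize
def redmask(p):
    h=cv2.cvtColor(p['img'],cv2.COLOR_BGR2HSV); return (((h[...,0]<8)|(h[...,0]>172))&(h[...,1]>130)&(h[...,2]>60)).astype(np.uint8)
def parts(x,y,th,z0,neck0=.015):
    c,s=np.cos(th),np.sin(th)
    W=[(x+c*a-s*b,y+s*a+c*b,z0+h) for a in(-.026,.026) for b in(-.007,.007) for h in(.02,.058)]
    N=[(x+.0175*np.cos(t),y+.0175*np.sin(t),z0+h) for t in np.linspace(0,6.28,24) for h in(neck0,.02)]
    return W,N
def render(p,x,y,th,z0,S=8,roi=None):
    u0,v0,u1,v1=roi; m=np.zeros(((v1-v0)*S,(u1-u0)*S),np.uint8)
    for P in parts(x,y,th,z0):
        q=np.array([proj(p,X) for X in P]); q=((q+.5-[u0,v0])*S).astype(np.int32)
        cv2.fillConvexPoly(m,cv2.convexHull(q),255)
    return cv2.resize(m,(u1-u0,v1-v0),interpolation=cv2.INTER_AREA)/255.
def fit(ps,rois,x0,y0,z0=.119,fitz=False):
    ms=[redmask(p)[r[1]:r[3],r[0]:r[2]].astype(float) for p,r in zip(ps,rois)]
    best=None
    def f(v): return sum(np.abs(render(p,v[0]/100,v[1]/100,v[2],z0+(v[3]/100 if fitz else 0),roi=r)-m).sum()/m.sum() for p,r,m in zip(ps,rois,ms))
    for th in np.arange(0,3.14,.4):
        v=[x0*100,y0*100,th]+([0] if fitz else [])
        sim=np.array([v]+[np.array(v)+d for d in np.eye(len(v))*[1,1,.4,1][:len(v)]])
        o=minimize(f,v,method='Nelder-Mead',options=dict(initial_simplex=sim,xatol=.005,fatol=1e-4))
        if best is None or o.fun<best.fun: best=o
    return best.x/([100,100,1,100][:len(best.x)]),best.fun
E
python3 - <<'E'
from h import *
s=shot('scene','s1'); d=shot('side','d1')
print(fit([s,d],[(365,200,415,260),(165,115,210,165)],.485,.268))
print(fit([s],[(365,200,415,260)],.485,.268),fit([d],[(165,115,210,165)],.485,.268))
# disc outline ellipse check
E
```

```text
(array([0.48065076, 0.26385976, 0.09115265]), np.float64(0.4206945701085809))
(array([0.48463791, 0.26497889, 3.22165969]), np.float64(0.11876034301188507)) (array([0.47816585, 0.262775  , 0.28031226]), np.float64(0.21741231703949185))
```

jog_arm(commands=[-1,-0.0108,0.035,-0.002,0,-1,-0.0108,0.035,-0.002,0,-1,-0.0108,0.035,-0.002,0,-1,-0.0108,0.035,-0.002,0,-1,-0.0108,0.035,-0.002,0,-1,-0.0108,0.035,-0.002,0,-1,-0.0108,0.035,-0.002,0,-1,-0.0108,0.035,-0.002,0,-1,-0.0108,0.035,-0.002,0,-1,-0.0108,0.035,-0.002,0,-1,-0.0108,0.035,-0.002,0,-1,0,0,0,-6.6,-1,0,0,0,-6.6,-1,0,0,0,-6.6,-1,0,0,0,-6.6,-1,0,0,0,-6.6,-1,0,0,0,0,-1,0,0,0,0])

```text
t: 2.7
tool_pos: [0.5519, 0.2743, 0.2407]
orientation: [2.064, 2.369, 0.0]
force: [-0.4, -0.4, 0.2]
opening: 0.0931
```

```bash
python3 - <<'E'
from h import *
np.set_printoptions(precision=4,suppress=True)
p=shot('wrist','w1'); s=robot.read_state(); print(s['t'],s['tool_pos'],R.from_rotvec(s['orientation']).as_matrix(),s['q'])
for r in robot.recognise('red_screw',p)[:2]: print(np.array(r['box'])*[560,420,560,420],r['score'])
E
```

```text
2.75 [0.5518 0.2743 0.2406] [[-0.1366  0.9906 -0.    ]
 [ 0.9906  0.1366 -0.    ]
 [ 0.     -0.     -1.    ]] [ 0.3781  0.1661  1.4092  0.      1.5664 -1.3297]
[273.112 121.842  46.424  77.7  ] 0.59
```

View pics/w1.png

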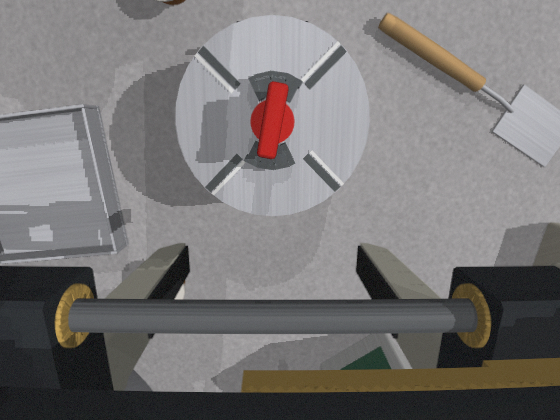

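```bash
python3 - <<'E'
from h import *
np.set_printoptions(precision=4,suppress=True)
p=shot('wrist','w2')
print(fit([p],[(235,70,315,170)],.483,.264))
a=atz(p,278,88,.177);b=atz(p,267,152,.177); print(a,b,a-b,np.linalg.norm(a-b),np.degrees(np.arctan2(*(a-b)[1::-1])))
print('disc',atz(p,272.5,115.5,.119), np.linalg.norm(atz(p,177,115,.119)-atz(p,369,115,.119)))
m=redmask(p)[70:170,235:315]; v,u=np.nonzero(m)
# collar dark sectors directions
print('slots',[np.degrees(np.arctan2(*(atz(p,*q,.119)-atz(p,272.5,115.5,.119))[1::-1])) for q in [(218,71),(322,64),(227,176),(325,170)]])
print('collar sect',[atz(p,*q,.134) for q in [(272,73),(272,167)]])
E
```

```text
(array([ 0.478 ,  0.2634, -0.049 ]), np.float64(0.0473087538545909))
[0.4564 0.2645 0.177 ] [0.4995 0.2629 0.177 ] [-0.0431  0.0017  0.    ] 0.043151626223051145 177.79840792104946
disc [0.4728 0.2631 0.119 ] 0.16474029265578896
slots [np.float64(-120.53889307643682), np.float64(143.12383726916508), np.float64(-30.144336273253593), np.float64(52.89304401908811)]
collar sect [array([0.4412, 0.2583, 0.134 ]), array([0.5147, 0.2684, 0.134 ])]
```

```bash
python3 - <<'E'
from h import *
np.set_printoptions(precision=4,suppress=True)
p=shot('wrist','w3'); s=shot('scene','s3')
print(fit([p],[(235,70,315,170)],.48,.264,fitz=True))
print(fit([p,s],[(235,70,315,170),(365,200,415,260)],.48,.264,fitz=True))
x,f=fit([p],[(235,70,315,170)],.48,.264)
h=p['img'].copy()
for P in parts(*x,.119):
    for X in P: cv2.circle(h,tuple(np.round(proj(p,X)).astype(int)),1,(0,255,0),-1)
a=cv2.resize(h[60:180,220:330],None,fx=3.5,fy=3.5)
h=s['img'].copy()
for P in parts(*x,.119):
    for X in P: cv2.circle(h,tuple(np.round(proj(s,X)).astype(int)),1,(0,255,0),-1)
b=cv2.resize(h[200:260,365:415],None,fx=7,fy=7)
cv2.imwrite('pics/o3.png',cv2.hconcat([a,b[:420]]))
E
```

```text
(array([ 0.478 ,  0.2633, -0.046 , -0.0043]), np.float64(0.03520437923453134))
(array([ 0.4781,  0.2632, -0.0289, -0.0044]), np.float64(0.21578551463659898))
```

View pics/o3.png

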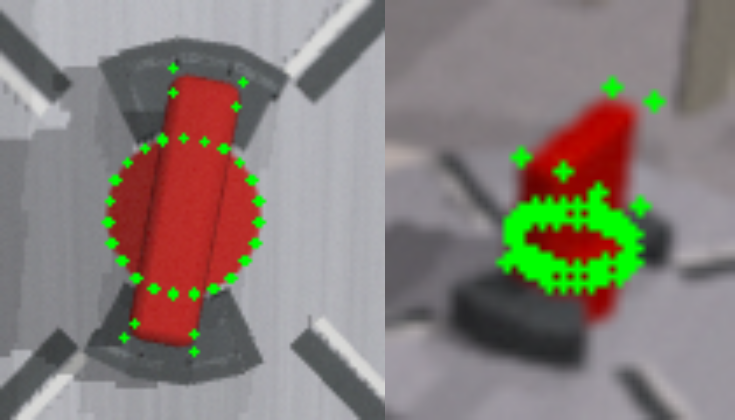

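jog_arm(commands=[-1,-0.0003,-0.0249,0,0,-1,-0.0003,-0.0249,0,0,-1,-0.0002,-0.0248,0,0,-1,0,0,0,5.2,-1,0,0,0,5.2,-1,0,0,0.03,0,-1,0,0,0.025,0,-1,0,0,0.02,0,-1,0,0,0.01,0,-1,0,0,0,0,-1,0,0,0,0])

```text
t: 3.87
tool_pos: [0.4781, 0.263, 0.1559]
orientation: [-2.266, -2.176, 0.001]
force: [0.0, -0.8, 0.7]
opening: 0.0931
```

```bash
python3 - <<'E'
from h import *
p=shot('wrist','w4'); s=shot('side','d4'); c=shot('scene','s4')
cv2.imwrite('pics/c4.png',cv2.hconcat([cv2.resize(s['img'][90:220,110:260],(400,347)),cv2.resize(c['img'][150:300,310:460],(347,347))]))
E
```

```text
(no output)
```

View pics/w4.png

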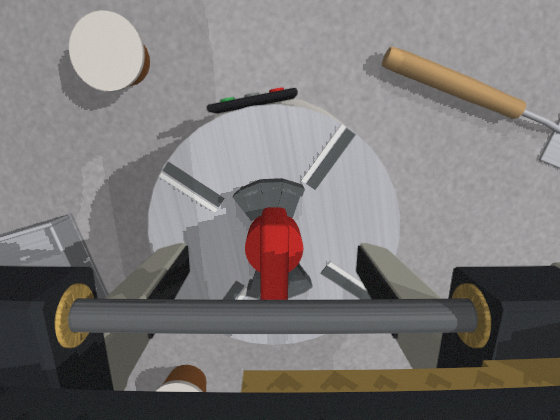

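View pics/c4.png

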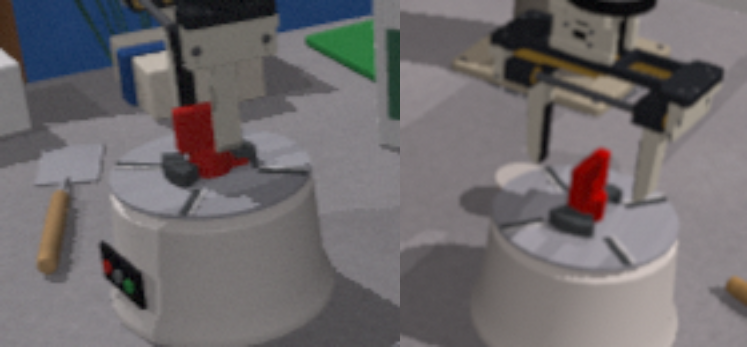

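The wrist view shows the red wing centred between the jaws (column 273, fingers at about 180 and 365) and upright, so parallel to the pads. Next I descend and close on it.

jog_arm(commands=[-1,0,0,0.01,0,-1,0,0,0.006,0,-1,0,0,0,0,1,0,0,0,0,1,0,0,0,0,1,0,0,0,0,1,0,0,0,0,1,0,0,0,0,1,0,0,0,0,1,0,0,0,0,1,0,0,0,0,1,0,0,0,0], grip_force=25)

```text
t: 5.02
tool_pos: [0.4781, 0.263, 0.1397]
orientation: [-2.266, -2.176, -0.0]
force: [0.3, 0.4, 0.2]
opening: 0.0377
```

jog_arm(commands=[1,0,0,0,0,1,0,0,0,0,1,0,0,0,0,1,0,0,0,0,1,0,0,0,0,1,0,0,0,0])

```text
t: 5.52
tool_pos: [0.4781, 0.263, 0.1397]
orientation: [-2.266, -2.176, 0.0]
force: [0.2, -0.0, 0.2]
opening: 0.0325
```

```bash
python3 - <<'E'
from h import *
p=shot('wrist','w5'); s=shot('side','d5'); c=shot('scene','s5'); st=robot.read_state(); print(st['opening'],st['wrist_torque'],st['force'])
cv2.imwrite('pics/c5.png',cv2.hconcat([cv2.resize(s['img'][90:220,110:260],(400,347)),cv2.resize(c['img'][150:300,310:460],(347,347))]))
E
```

```text
0.03247349099258987 [ 0.14512103  0.00669237 -0.00832533] [-0.5383731   0.48247109  0.13858566]
```

View pics/w5.png

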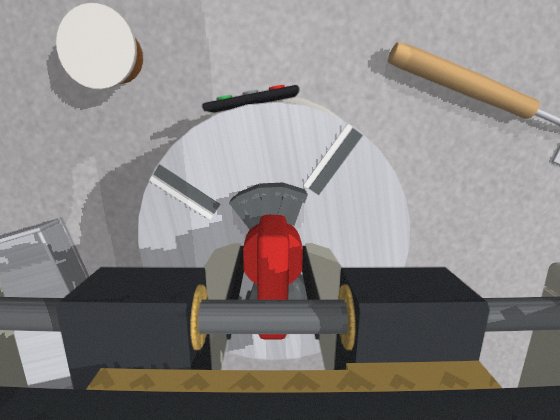

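View pics/c5.png

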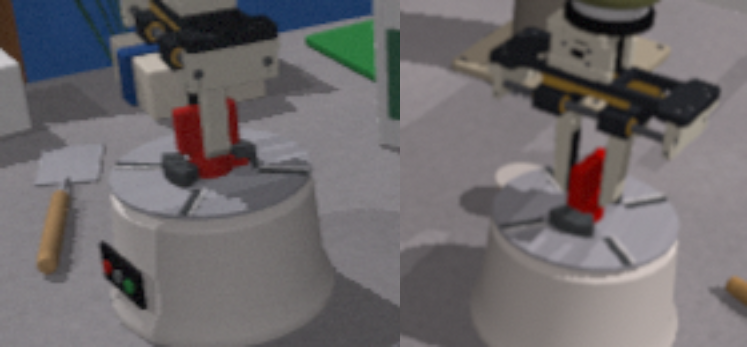

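The pads stopped at 32.5 mm on the round neck, not on the 14 mm wing. I'll open, rise 8 mm and close again.

jog_arm(commands=[-0.1,0,0,0,0,-0.1,0,0,0,0,-0.1,0,0,0,0,-0.1,0,0,-0.008,0,-0.1,0,0,0,0,1,0,0,0,0,1,0,0,0,0,1,0,0,0,0,1,0,0,0,0,1,0,0,0,0,1,0,0,0,0,1,0,0,0,0,1,0,0,0,0,1,0,0,0,0])

```text
t: 6.83
tool_pos: [0.478, 0.263, 0.1475]
orientation: [-2.266, -2.176, 0.0]
force: [0.1, 0.2, -1.3]
opening: 0.0138
```

```bash
python3 - <<'E'
from h import *
p=shot('wrist','w6'); s=shot('side','d6'); c=shot('scene','s6'); st=robot.read_state(); print(st['opening'],st['wrist_torque'],st['force'],st['q'])
cv2.imwrite('pics/c6.png',cv2.hconcat([cv2.resize(s['img'][90:220,110:260],(400,347)),cv2.resize(c['img'][150:300,310:460],(347,347))]))
E
```

```text
0.013905651078501145 [ 0.06093047 -0.01753971 -0.03126946] [-0.85803316  0.40334489 -0.84264829] [ 4.08901755e-01  2.85630613e-02  1.72669405e+00  1.48600663e-05
  1.38653740e+00 -1.12151822e+00]
```

View pics/c6.png

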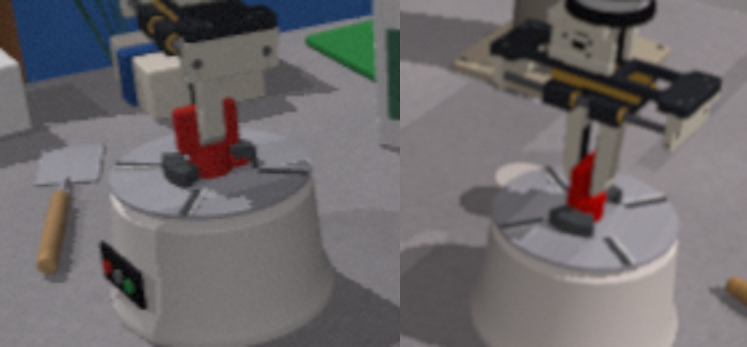

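jog_arm(commands=[1,0,0,0,5,1,0,0,0,5,1,0,0,0,5,1,0,0,0,5,1,0,0,0,0], grip_force=35)

```text
t: 7.4
tool_pos: [0.4781, 0.263, 0.1476]
orientation: [-2.613, -1.744, 0.0]
force: [0.2, 0.4, -0.4]
opening: 0.014
```

```bash
python3 - <<'E'
from h import *
p=shot('wrist','w7'); st=robot.read_state(); print(st['t'],st['opening'],st['wrist_torque'],st['force'],st['q'])
E
```

```text
7.45 0.013761820984256292 [-0.0275277   0.0106022   0.07612335] [ 0.9126388  -0.08263454 -0.9131072 ] [ 4.08931021e-01  2.85133011e-02  1.72660862e+00 -1.40379475e-05
  1.38651049e+00 -7.73811243e-01]
```

View pics/w7.png

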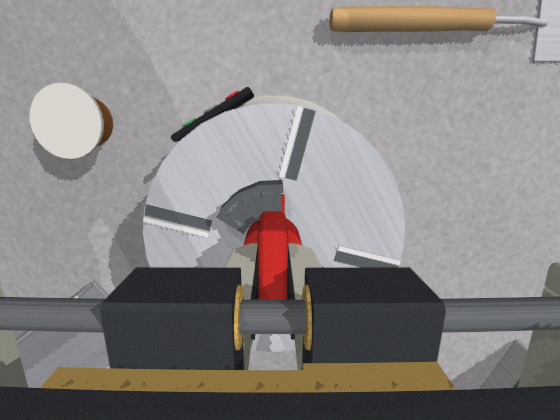

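The wing stays upright in the image (column 273) while the disc has turned beneath it. One lug is now visible beside the dark collar, so the screw is turning clockwise with the jaws. I'll finish the turn.

jog_arm(commands=[1,0,0,0,5.7,1,0,0,0,5.7,1,0,0,0,5.7,1,0,0,0,5.7,1,0,0,0,5.7,1,0,0,0,5.7,1,0,0,0,5.7,1,0,0,0,5.7,1,0,0,0,5.7,1,0,0,0,5.7,1,0,0,0,5.7,1,0,0,0,0,1,0,0,0,0])

```text
t: 8.53
tool_pos: [0.4781, 0.263, 0.1476]
orientation: [3.138, 0.145, 0.0]
force: [0.2, -0.8, 0.4]
opening: 0.014
```

```bash
python3 - <<'E'
from h import *
p=shot('wrist','w8'); st=robot.read_state(); print(st['t'],st['opening'],st['wrist_torque'],st['force'],st['q'])
E
```

```text
8.5833 0.014004602504777527 [-0.08290552  0.03784138  0.02305096] [-0.22775062 -0.37632092 -0.66986854] [4.08862157e-01 2.85035666e-02 1.72661543e+00 2.26045993e-05
 1.38650783e+00 3.16631846e-01]
```

View pics/w8.png

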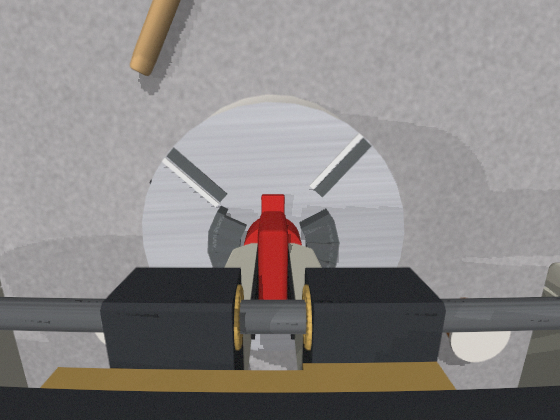

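The lug at (273,205) is fully clear, midway between the collar halves at columns 228 and 320. I'll lift straight up.

jog_arm(commands=[1,0,0,-0.005,0,1,0,0,-0.005,0,1,0,0,-0.01,0,1,0,0,-0.015,0,1,0,0,-0.02,0,1,0,0,-0.03,0,1,0,0,-0.03,0,1,0,0,0,0,1,0,0,0,0])

```text
t: 9.33
tool_pos: [0.4796, 0.2636, 0.2664]
orientation: [-3.136, -0.138, -0.009]
force: [0.2, -0.2, -1.2]
opening: 0.0137
```

```bash
python3 - <<'E'
from h import *
np.set_printoptions(precision=4,suppress=True)
s=shot('side','d9'); c=shot('scene','s9'); st=robot.read_state(); print(st['t'],st['opening'],st['force'],st['tool_pos'])
for n,p in(('side',s),('scene',c)):
    for r in robot.recognise('tray',p)[:1]: print(n,np.array(r['box'])*[560,420,560,420],r['score'])
    for r in robot.pinpoint('tray',p)[:2]:
        v,u=np.array(r['position'])*[420,560]; print(u,v,r['score'],atz(p,u,v,0),atz(p,u,v,.004))
cv2.imwrite('pics/c9.png',cv2.hconcat([cv2.resize(s['img'][60:310,110:410],(400,333)),cv2.resize(c['img'][130:330,180:440],(400,333))]))
E
```

```text
9.4333 0.013543013797631733 [ 0.2225 -0.4458 -1.8531] [0.478  0.2629 0.2625]
side [297.584 240.954 123.424  86.31 ] 0.65
scene [256.312 263.718 101.192  68.586] 0.9
249.984 267.792 0.7 [ 0.6051 -0.019   0.    ] [ 0.6092 -0.0155  0.004 ]
```

View pics/c9.png

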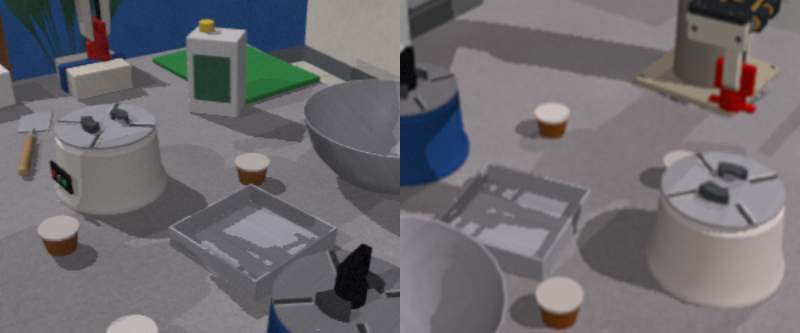

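```bash
python3 - <<'E'
from h import *
np.set_printoptions(precision=4,suppress=True)
s=shot('side','d10'); c=shot('scene','s10')
C=[atz(s,*q,.035) for q in [(237.5,236),(300,199),(363,234),(303.5,279)]]; print(np.array(C),np.mean(C,0))
C=[atz(c,180+.65*u,130+.6*v,.035) for u,v in [(490,168),(592,186),(540,272)]]; print('scene rim back,right,front',np.array(C))
for n,p,q in(('scene',c,(183,171)),('side',s,(374,266))): print('black',n,atz(p,*q,.158))
# bowl rim in side
print('bowl',[atz(s,*q,.12) for q in [(336,152),(474,160),(400,126),(400,175)]])
for q in [(298,183),(154,231)]: print('cup side',atz(s,*q,.035))
E
```

```text
[[ 0.4796  0.0327  0.035 ]
 [ 0.6624  0.0863  0.035 ]
 [ 0.6963 -0.09    0.035 ]
 [ 0.5207 -0.141   0.035 ]] [ 0.5898 -0.028   0.035 ]
scene rim back,right,front [[0.1574 0.4063 0.035 ]
 [0.1093 0.5516 0.035 ]
 [0.3597 0.5393 0.035 ]]
black scene [ 0.5582 -0.2661  0.158 ]
black side [ 0.5394 -0.2844  0.158 ]
bowl [array([0.7645, 0.0984, 0.12  ]), array([ 0.9963, -0.0885,  0.12  ]), array([0.9926, 0.1355, 0.12  ]), array([ 0.8111, -0.0561,  0.12  ])]
cup side [0.6982 0.1494 0.035 ]
cup side [0.3429 0.135  0.035 ]
```

jog_arm(commands=[1,0.005,0.0165,0,0,1,0.0098,0.0327,0,0,1,0.0098,0.0327,0,0,1,0.0098,0.0327,0,0,1,0.0098,0.0327,0,0,1,0.0098,0.0327,0,0,1,0.0098,0.0327,0,0,1,0.0098,0.0327,0,0,1,0.0098,0.0327,0,0,1,0.005,0.0165,0,0,1,0,0,0,-5.5,1,0,0,0,-5.5,1,0,0,0,0,1,0,0,0,0,1,0,0,0,0])

```text
t: 10.98
tool_pos: [0.5916, -0.0225, 0.2624]
orientation: [-3.112, -0.433, 0.001]
force: [0.2, 0.4, -0.4]
opening: 0.0141
```

```bash
python3 - <<'E'
from h import *
np.set_printoptions(precision=4,suppress=True)
p=shot('wrist','w11');st=robot.read_state(); print(st['t'],st['opening'],st['force'],st['tool_pos'],R.from_rotvec(st['orientation']).as_matrix())
s=shot('side','d11');c=shot('scene','s11')
for q in (p,): print([ (np.array(r['position'])*[420,560],r['score'],atz(q,r['position'][1]*560,r['position'][0]*420,0)) for r in robot.pinpoint('tray',q)], [np.array(r['box'])*[560,420,560,420] for r in robot.recognise('tray',q)])
cv2.imwrite('pics/c11.png',cv2.hconcat([cv2.resize(s['img'][60:310,160:460],(400,333)),cv2.resize(c['img'][130:330,150:410],(400,333))]))
E
```

```text
11.0333 0.014039622939920338 [ 0.0153  0.1274 -0.2931] [ 0.5917 -0.0225  0.2625] [[ 0.9619  0.2734 -0.0002]
 [ 0.2734 -0.9619  0.    ]
 [-0.0002 -0.0001 -1.    ]]
[(array([178.794, 274.12 ]), 0.65, array([ 0.5927, -0.02  ,  0.    ]))] [array([277.368, 176.652, 155.904, 146.916])]
```

View pics/w11.png

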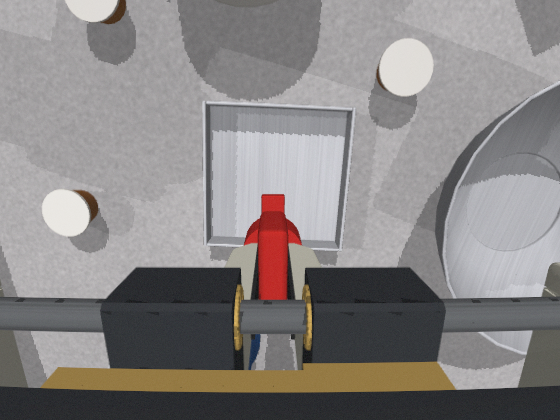

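View pics/c11.png

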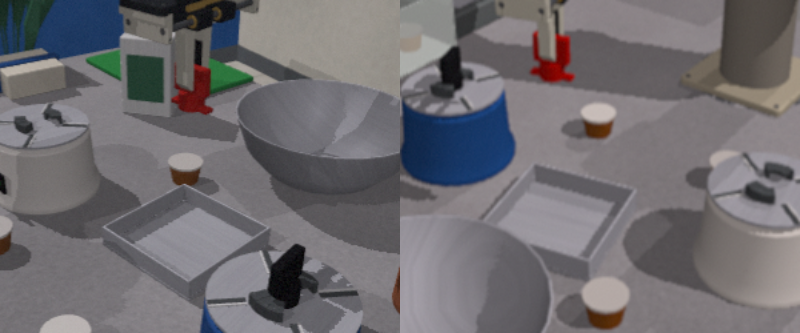

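jog_arm(commands=[1,0,0,0.02,0,1,0,0,0.035,0,1,0,0,0.035,0,1,0,0,0.035,0,1,0,0,0.035,0,1,0,0,0.025,0,1,0,0,0.015,0,1,0,0,0.01,0,1,0,0,0,0,1,0,0,0,0])

```text
t: 12.07
tool_pos: [0.592, -0.0228, 0.053]
orientation: [3.111, 0.437, 0.0]
force: [-0.2, 0.6, -1.4]
opening: 0.0136
```

```bash
python3 - <<'E'
from h import *
s=shot('side','d12');c=shot('scene','s12');st=robot.read_state(); print(st['t'],st['opening'],st['force'],st['tool_pos'])
cv2.imwrite('pics/c12.png',cv2.hconcat([cv2.resize(s['img'][150:300,210:390],(400,333)),cv2.resize(c['img'][190:320,180:336],(400,333))]))
E
```

```text
12.1667 0.01394080645941103 [0.27776786 0.32068816 0.31104078] [ 0.59326313 -0.02296905  0.05461922]
```

View pics/c12.png

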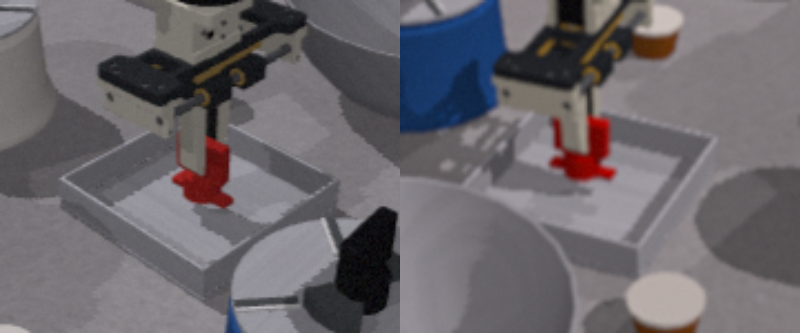

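Screw is above the tray floor with the fingers inside the walls. Lower in small steps to contact.

jog_arm(commands=[1,0,0,0.007,0,1,0,0,0.004,0,1,0,0,0.002,0,1,0,0,0,0,1,0,0,0,0])

```text
t: 12.58
tool_pos: [0.5916, -0.0228, 0.0395]
orientation: [-3.111, -0.437, 0.001]
force: [-0.5, 0.0, -0.7]
opening: 0.0139
```

jog_arm(commands=[1,0,0,0.002,0,1,0,0,0.001,0,1,0,0,0,0,1,0,0,0,0])

```text
t: 12.92
tool_pos: [0.5917, -0.0228, 0.0366]
orientation: [-3.111, -0.437, 0.0]
force: [0.4, -0.1, -1.1]
opening: 0.0139
```

jog_arm(commands=[1,0,0,0.001,0,1,0,0,0.001,0,1,0,0,0,0,1,0,0,0,0])

```text
t: 13.25
tool_pos: [0.5917, -0.0228, 0.0345]
orientation: [-3.111, -0.437, 0.0]
force: [-0.5, 0.2, -0.1]
opening: 0.0138
```

jog_arm(commands=[1,0,0,0.001,0,1,0,0,0.001,0,1,0,0,0,0,1,0,0,0,0])

```text
t: 13.58
tool_pos: [0.5918, -0.0228, 0.0326]
orientation: [3.111, 0.437, -0.0]
force: [0.2, -0.5, -0.5]
opening: 0.0143
```

jog_arm(commands=[1,0,0,0.001,0,1,0,0,0.001,0,1,0,0,0,0,1,0,0,0,0])

```text
t: 13.92
tool_pos: [0.592, -0.0228, 0.0325]
orientation: [3.111, 0.437, 0.0]
force: [-7.6, 0.9, 14.9]
opening: 0.0137
```

```bash
python3 - <<'E'
from h import *
s=shot('side','d13');c=shot('scene','s13');st=robot.read_state(); print(st['t'],st['opening'],st['force'],st['tool_pos'])
cv2.imwrite('pics/c13.png',cv2.hconcat([cv2.resize(s['img'][180:290,230:360],(400,338),interpolation=2),cv2.resize(c['img'][210:310,200:318],(400,338),interpolation=2)]))
E
```

```text
14.0167 0.013527994757068852 [-7.14412257  0.80350127 13.78964989] [ 0.59201326 -0.02285639  0.03248137]
```

View pics/c13.png

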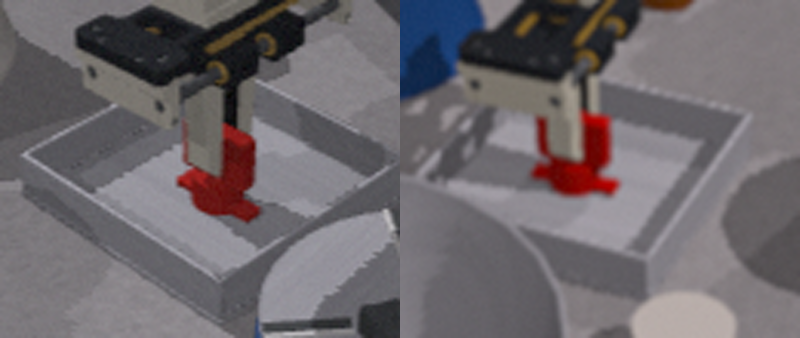

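Contact at TCP z = 0.0325 (15 N), so the screw is on the tray floor. Ease off 1.5 mm, open, rise.

jog_arm(commands=[1,0,0,-0.0015,0,1,0,0,0,0,0,0,0,0,0,0,0,0,0,0,0,0,0,0,0,0,0,0,0,0,0,0,0,0,0,0,0,0,0,0,0,0,0,-0.01,0,0,0,0,-0.02,0,0,0,0,-0.03,0,0,0,0,-0.04,0,0,0,0,-0.04,0,0,0,0,-0.04,0,0,0,0,-0.03,0,0,0,0,0,0,0,0,0,0,0])

```text
t: 15.43
tool_pos: [0.5934, -0.023, 0.2461]
orientation: [3.109, 0.437, 0.01]
force: [-0.3, 0.5, -0.4]
opening: 0.0468
```

```bash
python3 - <<'E'
from h import *
s=shot('side','d14');c=shot('scene','s14');w=shot('wrist','w14');st=robot.read_state(); print(st['t'],st['opening'],st['force'],st['tool_pos'])
cv2.imwrite('pics/c14.png',cv2.hconcat([cv2.resize(s['img'][120:360,150:430],(400,343),interpolation=2),cv2.resize(c['img'][130:310,140:350],(400,343),interpolation=2)]))
E
```

```text
15.5833 0.04637889118444174 [0.34705668 0.55108024 0.2214917 ] [ 0.59088639 -0.02268693  0.24061517]
```

View pics/c14.png

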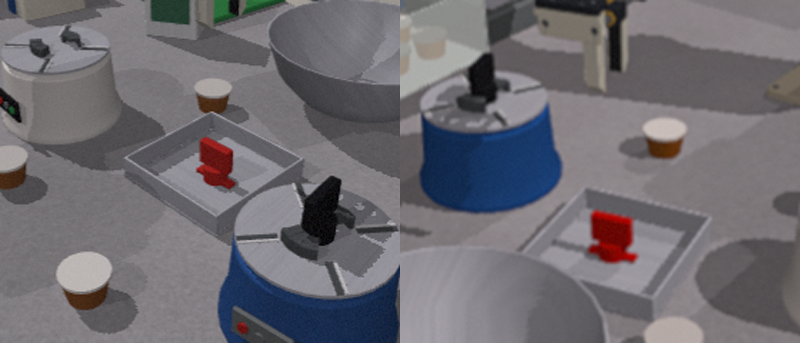

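View pics/w14.png

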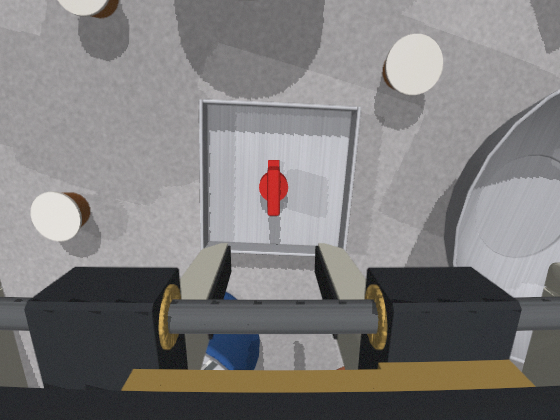

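The red screw stands upright in the middle of the tray (wrist view pixel 273,187). The arm is clear of everything and the black screw looks unchanged. I'll hand the job in.

```bash
python3 - <<'E'
from h import *
print(robot.close_job(), robot.read_state()['t'])
E
```

```text
the job is handed in; nothing more can be done
the job is handed in; nothing more can be done
```

The red wing screw is off the slicer and standing upright near the centre of the steel tray. I handed the job in after about 15.6 s of the 42 s allowed.

**What I did:** I gripped the wing and turned it about 83° clockwise as seen from above. Its lugs showed clear, midway between the collar halves. I lifted it straight out, lowered it until it touched the tray floor (about 15 N), eased off, let go and rose to about 0.24 m.

**What went wrong:** My first grip, at a tool height of 0.140 m, closed on the round neck (32.5 mm) instead of the wing. I opened, rose 8 mm and gripped again at 13.9 mm, which matches the wing.

**Disagreements:**
- The screw's height came out about 4 mm below what I had assumed.
- Its position from the scene and side cameras differed by about 6 mm, so I used the wrist view, which held.

**Last checks:** All three cameras were used. The arm was clear of everything, with the force near zero. The black screw looks unturned by eye; I did not measure it, but the gripper never went near it.

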